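Open the sample lid of the photometer

ROBOT

A 6-joint arm with a two-finger parallel gripper is mounted at the origin on the work surface. World frame = base frame: x ahead of the robot, y to its left, z up, the work surface at z = 0. Lengths are in m, angles in rad, forces in N, time in s.
With the tool pointing down it reaches from about 0.35 to 0.85 m from the base axis. Payload 8.1 kg.
Tool frame: the origin (TCP) lies midway between the tips of the shut fingers; the grasp point (between the pads) lies robot.grip_depth behind it (robot.grip_depth is the distance from the TCP to the grasp point, in m); z points along the fingers, y is the line along which they close (so a half turn about z gives the same grasp; the last joint's range is limited). The gripper opens to 93 mm and grips with 3 to 60 N. Pads are 15 mm wide; open, the fingers measure 128 mm over their backs; the gripper's body (75 mm by 188 mm) begins 65 mm behind the grasp point.
Start: joints at [-1.272, 0.13, 1.488, -0, 1.523, -0.085], TCP at [0.225, -0.556, 0.219] pointing down, gripper open.
Joint ranges: [-2.96, 2.96], [-0.89, 2.26], [0.02, 2.5], [-1.34, 4.48], [0, 2.73], [-2.66, 2.66]. Speed limits (rad/s): [2.39, 2.39, 2.79, 3.14, 3.14, 3.14].

INTERFACE

Orientations are given as a rotation vector (axis times angle).
In Python, from plant import robot gives the robot as it stands.
- The arm moves only by the tool carry_out, never from a script. Its argument "rows" is a list of rows, each a list of 6 numbers: the shift along the tool's x, y, z in m, then the turn, a rotation vector about the tool's x, y, z in degrees. A call has 1 to 12 rows; each row is the pose to reach, as a shift and turn from the pose commanded when the call began, along the tool's axes at that moment; what a row does not reach only later rows make up. A row lasts 1/8 s, in which the tool goes at most 62.5 mm and 10.7 degrees, less where a joint would pass 70% of its speed; a pose out of reach is approached as far as the arm can. A call with a gripper value outside its range is refused whole. "jaw" is the closure in counts, from 0 (fully open) to 255 (shut), set as the call begins (left out, the last holds). The fingers move at their own pace and stop on an object; "force" is the grip in N (left out, the last holds). Time passes only in rows, so rows that repeat a pose let the fingers close. It gives the time, the measured TCP pose, the force, the opening and the grip force at its end, in the units of the state.
- robot.read_state(): the state, without advancing time (a new reading comes with each control period).
- robot.read_camera(name): name is "scene" or "top" or "wrist"; returns the picture (420x560x3 uint8, red, green, blue); there is no depth.
- robot.camera_model(name): a dict with "fx", "fy", "cx", "cy" (pixels), "R" (3x3) and "t" (3): a world point X has camera coordinates R X + t; the wrist camera has in their place "mount" (4x4, takes a point from camera to tool coordinates, whose origin is the TCP and whose axes are the flange's). Camera axes: x right, y down, z forward; pixel columns grow to the right and rows downward; lengths in m; the calibration is good to about 2 mm. A picture is of the moment at which its call begins: read the wrist's pose just before it. camera_model takes no time and is no camera call.
- robot.close_job(): hands the job in; it is judged then, once.
Trained networks look in the newest picture that a camera, given by its name, has taken for a name from the list of things; names that differ only in an ending like _2 or _b are one class to them, and where a whole thing is asked for, a point or a joint stands for the part that bears it (a point fixed in the world has none). Each returns a list of dicts, best first, with "conf" (0 to 1); they miss things now and then, are a little off and sometimes report something else, mostly with a low value. They report only what shows in the picture. A call takes as long as a camera call. They do not tell look-alikes from the thing itself.
- robot.outline_of(camera, target): "pixels" (420x560 bool, what is visible of it) and "pixel" ([column, row] in pixels, amid what is visible of it).
The state is a dict: "t": time; "q": joint angles; "dq": joint speeds; "joint_torque": joint torques, N m; "tool_pos": TCP position; "orientation": TCP orientation; "force": force on the tool from outside, world axes, zero at the start; "wrist_torque": the same for the moment, N m; "opening": finger opening in m; "gripper_force": force on a finger pad.
Only numpy, scipy, OpenCV 4.12 (cv2) and the standard library are available. Lean on these libraries where they do the work, as an engineer would, in place of code of your own. Each camera call takes 0.05 s, during which the arm holds its last target. There are 200 camera calls.

TASK

Press the blue release tab of the photometer so that its dark sample lid springs up, then gently push the lid up and all the way back until it leans open on its own. Only press and push, do not grip or lift anything: the cuvette stays standing in its holder under the lid and the other things on the bench stay where they are.

Things in the scene. Friction and masses are not known exactly. Their poses are not given: they have to be found in the camera images.
- photometer: white bench photometer, fixed; 250 mm deep (its x), 220 wide (its y), 88 high. Origin at the centre of its underside; -x is its front (blue tab, keypad), +y its left. The dark lid covers the left half of its top; lamp housing behind the lid 88 high, electronics housing on the right 84, apron under the tab 50 high.
- tab_press (a point): point to press straight down: top of the ribbed blue tab, 81 mm above the bench, 90 in front and 45 left of the photometer's origin; moves with the tab. The paddle is 36 mm wide (y), 34 long (x), its free end 14 mm in front of the point. Behind it the same part rises as a claw, 30 wide, top 94 above the bench, hooked over the lid's front edge, which is 35 mm behind the point.
- tab (a joint): angle of the release tab, rad: 0 at rest, grows as it is pressed down, stop at 0.34 (point 8 mm down). It frees the lid at about 0.16 (4 mm down). Starts to move at about 2.5 N, frees the lid at about 4 N, reaches its stop at about 5.5 N; springs back when let go.
- lid (a joint): angle of the lid, rad: 0 shut and latched. Once freed, a sprung pin lifts it (some 0.3 s) to about 0.5; from there it turns freely, and falls back to about 0.5 if let go before it is past upright (1.57). Fully open it leans back by its own weight on its stop at 1.85.
- lid_lip (a point): middle of the lid's front edge, half-way through its thickness; moves with the lid. The lid is a dark grey flat plate, 104 mm wide (photometer y), 115 from hinge to front edge, 8 thick, 0.12 kg give or take a quarter.
- lid_hinge (a point): middle of the lid's hinge line, at the lid's back edge, half-way through its thickness: 84 mm above the bench, 60 mm behind and 45 to the left of the photometer's origin. The hinge line runs along the photometer's y; the front edge swings up and then away to the photometer's +x.
- cuvette: cuvette, 12.5 by 12.5 mm, 45 high, filled pink, standing loose in the cell holder under the lid, its top 5 mm below the closed lid; origin at the centre of its underside. It stays there.
- dropper: small black-brown dropper bottle with a red rubber bulb, 40 mm across and 106 high, loose; origin at the centre of its underside
- cuvette_rack: white foam rack with clear spare cuvettes in it, 100 by 45 mm, 50 high, loose; origin at the centre of its underside, x along its length
- matchbox: matchbox, 52 by 36 by 14 mm, lying flat, loose; origin at the centre of its underside
- spirit_lamp: glass spirit lamp with a black cap, 72 mm across and 76 high, loose; origin at the centre of its underside
- tube_rack: white test-tube rack, 62 by 240 mm, 73 high, with glass tubes reaching 142 mm, loose; origin at the centre of its underside, y along its length
- beaker: clear glass beaker, 56 mm across and 75 high, standing loose on the plate of the magnetic stirrer; origin at the centre of its underside
- stirrer: magnetic stirrer, blue with a white plate, fixed to the bench, 200 deep (x) by 160 wide (y), 99 high; origin at the centre of its underside
There are look-alikes about, which are no part of the job. Leave any red or yellow look-alike of the spirit_lamp alone.

How it is judged:
By the outcome, as a careful person would: the job done as asked, in the order asked, and still so for the second after the job is handed in, with the robot touching nothing.
It also fails if it takes over 42 s, if anything falls off the work surface, if the arm or the gripper's body presses on something with over 40 N, if the wrist force passes 120 N, or if a joint passes its speed limit or range.

## Working session

There is one attempt and no reset: what is moved stays moved. The work goes in short steps, Python scripts to look and compute and a tool call to move; the robot and the scene stay as the last step left them, time stands still between calls to the robot, and variables do not carry over. Pictures are saved under pics/ and viewed, at most 10 in all, crops included, and the job is handed in when it is done.

Besides the shell and the picture viewer there is one more tool, called after "Request:" by a JSON object that holds its "fn" and its "kwargs". carry_out: Moves the arm, as the interface text tells. Its arguments: {"type":"object","properties":{"rows":{"type":"array"},"jaw":{"type":"number"},"force":{"type":"number"}},"required":["rows"]}

```bash
mkdir -p pics
cat > h.py <<'E'
import numpy as np, cv2
from plant import robot
from scipy.spatial.transform import Rotation as R
def snap(n,f):
    im=robot.read_camera(n); cv2.imwrite('pics/'+f,cv2.cvtColor(im,cv2.COLOR_RGB2BGR)); return im
def ray(n,px,z):
    m=robot.camera_model(n); Rm=np.array(m['R']); t=np.array(m['t'])
    d=Rm.T@np.array([(px[0]-m['cx'])/m['fx'],(px[1]-m['cy'])/m['fy'],1]); c=-Rm.T@t
    return c+d*(z-c[2])/d[2]
def proj(n,X):
    m=robot.camera_model(n); p=np.array(m['R'])@np.array(X)+np.array(m['t'])
    return np.array([m['fx']*p[0]/p[2]+m['cx'],m['fy']*p[1]/p[2]+m['cy']])
E
python3 - <<'E'
from h import *
a=snap('top','top0.png');b=snap('scene','scene0.png')
print(robot.read_state())
for c in('top','scene'):
    m=robot.camera_model(c); print(c,-np.array(m['R']).T@np.array(m['t']))
    for n in('photometer','tab_press','lid_lip','dropper','tube_rack','stirrer','spirit_lamp','cuvette_rack','matchbox'):
        print(n,[(np.round(o['pixel']),round(o['conf'],2),o['pixels'].sum(), np.round(cv2.minAreaRect(np.argwhere(o['pixels'])[:,::-1].astype(np.float32)) [0],1),np.round(cv2.minAreaRect(np.argwhere(o['pixels'])[:,::-1].astype(np.float32)) [1],1),cv2.minAreaRect(np.argwhere(o['pixels'])[:,::-1].astype(np.float32)) [2]) for o in robot.outline_of(c,n)])
E
```

```text
{'t': 0.1, 'q': array([-1.27241515e+00,  1.31125727e-01,  1.48916829e+00,  2.59264069e-05,
        1.52302217e+00, -8.54119252e-02]), 'dq': array([ 1.49534258e-03,  3.15938748e-04, -3.24300099e-03,  3.77234265e-04,
       -5.66673639e-05,  1.37467625e-03]), 'joint_torque': array([ 3.21195866e-04, -5.61339498e+01, -4.93098485e+01,  7.70151266e-02,
        2.90071545e-02, -6.66325013e-05]), 'tool_pos': array([ 0.22453248, -0.55583767,  0.21766956]), 'orientation': array([-3.08224184e+00, -5.98838289e-01,  2.47162314e-04]), 'force': array([-0.17261426,  0.55243132,  0.16213851]), 'wrist_torque': array([ 0.02291747, -0.01857838,  0.00309718]), 'gripper_force': 0.0, 'opening': 0.09299943912466943}
top [ 0.47130522 -0.00364912  1.02183071]
photometer [(array([379., 214.]), 0.64, np.int64(10255), array([381.7, 211.1]), array([108. ,  98.8]), 81.32682800292969)]
tab_press [(array([368., 246.]), 0.65, np.int64(381), array([369.9, 246.4]), array([24.7, 16.7]), 81.25383758544922), (array([442., 211.]), 0.59, np.int64(289), array([443., 212.]), array([16., 22.]), 90.0)]
lid_lip [(array([364., 21
[... 2166 characters left out ...]
([126. , 110.8]), 32.61924362182617), (array([323., 288.]), 0.58, np.int64(4385), array([322.5, 283.8]), array([ 50.1, 114.4]), 43.45184326171875)]
stirrer [(array([343., 177.]), 0.79, np.int64(4443), array([342.5, 173. ]), array([91.4, 68.7]), 39.09385299682617)]
spirit_lamp [(array([324., 238.]), 0.98, np.int64(588), array([322.9, 235.9]), array([27.2, 28.1]), 51.34019470214844), (array([428., 203.]), 0.86, np.int64(631), array([428., 203.]), array([26.9, 29.7]), 45.0)]
cuvette_rack [(array([249., 229.]), 0.62, np.int64(569), array([249.4, 230.7]), array([43.4, 16.6]), 25.641006469726562)]
matchbox [(array([127., 269.]), 0.64, np.int64(294), array([130.5, 269.5]), array([15., 25.]), 90.0)]
```

View pics/top0.png

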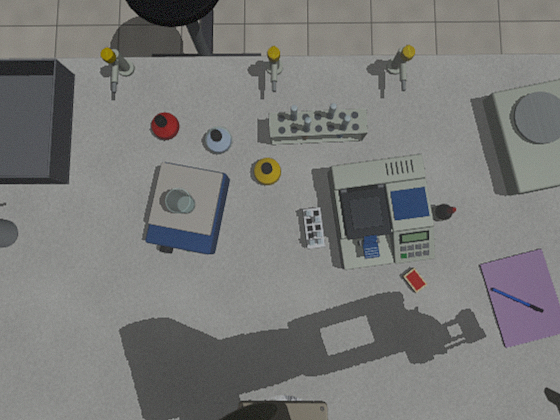

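View pics/scene0.png

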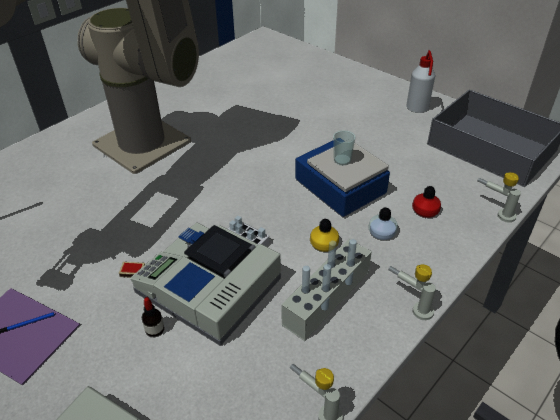

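The top view shows the photometer with its front towards the robot: lid near (364,211), tab near (370,246), dropper at its right (442,211), matchbox at (414,279) and cuvette rack at (313,227). The next step is to fit its pose from the lid outlines and check that with an overlay.

```bash
cat >> h.py <<'E'
def P(p,X):
    c,s=np.cos(p[2]),np.sin(p[2]); return np.array([p[0]+c*X[0]-s*X[1],p[1]+s*X[0]+c*X[1],X[2]])
E
python3 - <<'E'
from h import *
from scipy.optimize import minimize
ims={c:robot.read_camera(c) for c in('top','scene')}
mk={}
for c in ims:
    for n in('lid_lip','photometer'): mk[c,n]=robot.outline_of(c,n)[0]['pixels'].astype(np.uint8)
L=[(x,y,.088) for x,y in((-55,-7),(-55,97),(60,97),(60,-7))]; L=[(x/1e3,y/1e3,z) for x,y,z in L]
B=[(x,y,z) for x in(-.125,.125) for y in(-.11,.11) for z in(0,.05)]+[(.125,-.11,.084),(.125,.11,.088)]
def iou(m,pts,S=4):
    big=cv2.resize(m,None,fx=S,fy=S,interpolation=0); q=np.zeros_like(big)
    cv2.fillConvexPoly(q,np.round((np.array(pts)+.5)*S).astype(np.int32),1); return (q&big).sum()/(q|big).sum()
def cost(p,v=0):
    r=[iou(mk[c,'lid_lip'],[proj(c,P(p,X)) for X in L]) for c in ims]
    return r if v else -sum(r)
w=ray('top',(364.5,210.6),.088); print('lid',w)
p0=np.array([w[0],w[1]-.045,0.09*-1])
best=min((minimize(cost,[p0[0],p0[1],y],method='Nelder-Mead',options=dict(initial_simplex=np.array([[p0[0],p0[1],y]]*4)+np.vstack([np.zeros(3),np.diag([.01,.01,.06])]))) for y in(-.12,.0,.12)),key=lambda r:r.fun)
p=best.x; print(p,cost(p,1)); np.save('p.npy',p)
out=[]
for c,(u,v) in {'top':(370,212),'scene':(210,265)}.items():
    S=5; u0,v0=u-65,v-65
    im=cv2.cvtColor(ims[c],cv2.COLOR_RGB2BGR)[v0:v0+130,u0:u0+130]; im=cv2.resize(im,None,fx=S-2,fy=S-2,interpolation=2)
    T=lambda X:tuple(int(a) for a in np.round((proj(c,P(p,X))-[u0,v0]+.5)*(S-2)))
    cv2.polylines(im,[np.array([T(X) for X in L])],True,(0,255,255),1)
    cv2.circle(im,T((-.09,.045,.081)),3,(0,0,255),-1)
    cv2.polylines(im,[np.array([T((x/1e3,y/1e3,.0)) for x,y in((-125,-110),(-125,110),(125,110),(125,-110))])],True,(0,255,0),1)
    out.append(im)
cv2.imwrite('pics/ov.png',np.hstack(out))
for n,px,z in(('dropper',(441,211),.1),('matchbox',(414,279),.014),('cuv',(312.5,227),.05),('tube',(318,124),.073),('tabnet',(369.9,246.4),.083)): print(n,ray('top',px,z))
E
```

```text
lid [ 0.56820457 -0.19311735  0.088     ]
[ 0.57074078 -0.23984493  0.15015125] [np.float64(0.9317528538969039), np.float64(0.8560037377355552)]
dropper [ 0.5656897  -0.36693013  0.1       ]
matchbox [ 0.40461882 -0.32681747  0.014     ]
cuv [ 0.53212649 -0.07338667  0.05      ]
tube [ 0.78331841 -0.08758825  0.073     ]
tabnet [ 0.48443689 -0.20477559  0.083     ]
```

View pics/ov.png

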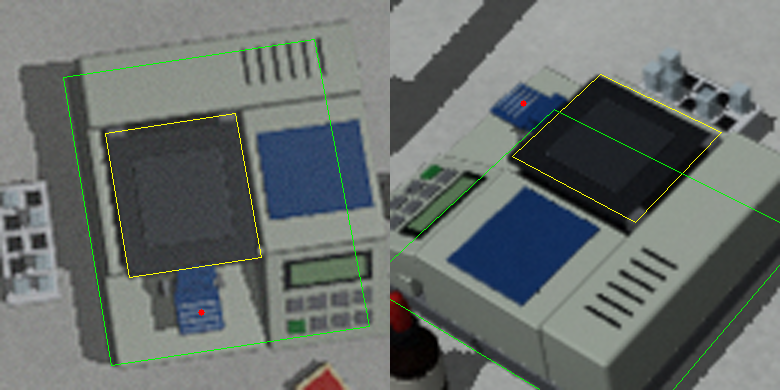

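The overlay sits on the lid and tab to within a few mm, but the yaw reads about 0.12 to 0.15, so it needs refining. I'll hover with shut fingers and refine with the wrist camera. First I work out that move.

```bash
cat >> h.py <<'E'
def rel(pos,yawp,s=None,flip=None):
    """shift (tool axes) and turn (deg) to a tool-down pose with tool y along +-photometer y"""
    s=s or robot.read_state(); R0=R.from_rotvec(s['orientation']); best=None
    for k in(0,np.pi):
        a=yawp+k
        Rt=R.from_matrix(np.column_stack([[np.cos(a),np.sin(a),0],[np.sin(a),-np.cos(a),0],[0,0,-1]]))
        tv=np.degrees((R0.inv()*Rt).as_rotvec())
        if best is None or np.linalg.norm(tv)<np.linalg.norm(best): best=tv
    return np.round(R0.inv().apply(np.array(pos)-s['tool_pos'])*1e3,1),np.round(best,2)
E
python3 - <<'E'
from h import *
print(robot.grip_depth, np.round(robot.camera_model('wrist')['mount'],3), robot.camera_model('wrist')['fx'])
s=robot.read_state(); print(s['t'],R.from_rotvec(s['orientation']).as_matrix().round(3))
p=np.load('p.npy'); p[2]=.13
X=P(p,(-.105,.045,.24)); print(X,rel(X,p[2]))
E
```

```text
0.0188 [[-0.001 -0.968 -0.253  0.07 ]
 [ 1.    -0.    -0.001 -0.   ]
 [ 0.    -0.253  0.968 -0.165]
 [ 0.     0.     0.     1.   ]] 361.1281891644116
1.3 [[ 0.927  0.374  0.   ]
 [ 0.374 -0.927 -0.   ]
 [-0.     0.    -1.   ]]
[ 0.46079324 -0.20883623  0.24      ] (array([ 349.1, -233.8,  -21.4]), array([ 0.  , -0.  , 14.54]))
```

Request:
{"fn": "carry_out", "kwargs": {"rows": [[50,-33,-3,0,0,2],[100,-67,-6,0,0,4],[150,-100,-9,0,0,6],[200,-134,-12,0,0,8.5],[250,-167,-15,0,0,10.5],[300,-200,-18,0,0,12.5],[349,-234,-21,0,0,14.5],[349,-234,-21,0,0,14.5]], "jaw": 255}}

```text
t: 2.3
tool_pos: [0.5069, -0.1419, 0.2441]
orientation: [3.134, 0.204, 0.001]
force: [0.7, -1.1, -0.7]
opening: 0.0177
gripper_force: 0.0
```

I gave the shifts in mm where the tool wants m. The per-row limit clipped them, so the arm stayed high and clear. I'll use metres from here on.

Run:
```python
from h import *
p=np.load('p.npy'); p[2]=.13
s=robot.read_state(); print(s['t'],s['tool_pos'],s['dq'].round(3))
X=P(p,(-.105,.045,.24)); print(X,rel(X,p[2]))
```

```text
2.3 [ 0.50689046 -0.14189338  0.24406165] [ 0.953  0.361 -0.384 -0.001  0.018  0.934]
[ 0.46079324 -0.20883623  0.24      ] (array([-54.4,  60.4,   4.1]), array([ 0.03, -0.05,  0.01]))
```

Request:
{"fn": "carry_out", "kwargs": {"rows": [[-0.027,0.03,0.002,0,0,0],[-0.054,0.06,0.004,0,0,0],[-0.054,0.06,0.004,0,0,0],[-0.054,0.06,0.004,0,0,0]]}}

```text
t: 2.8
tool_pos: [0.4603, -0.2101, 0.2397]
orientation: [-3.135, -0.204, -0.001]
force: [0.2, -0.4, 1.3]
opening: 0.0004
gripper_force: 0.0
```

```bash
cat >> h.py <<'E'
def wcam(s):
    m=robot.camera_model('wrist'); T=np.eye(4); T[:3,:3]=R.from_rotvec(s['orientation']).as_matrix(); T[:3,3]=s['tool_pos']
    return m,np.linalg.inv(T@np.array(m['mount']))
def wproj(mW,X):
    m,W=mW; q=W[:3,:3]@np.array(X)+W[:3,3]; return np.array([m['fx']*q[0]/q[2]+m['cx'],m['fy']*q[1]/q[2]+m['cy']])
E
python3 - <<'E'
from h import *
s=robot.read_state(); print(s['t'],s['tool_pos'],s['orientation'],s['force'])
im=snap('wrist','w0.png'); mW=wcam(s)
import pickle
ms={n:robot.outline_of('wrist',n) for n in('lid_lip','tab_press')}
pickle.dump((mW,ms),open('w0.pkl','wb'))
for n in ms: print(n,[(o['pixel'],o['conf'],o['pixels'].sum(),cv2.minAreaRect(np.argwhere(o['pixels'])[:,::-1].astype(np.float32))) for o in ms[n]])
p=np.load('p.npy'); p[2]=.13
L=[(-.055,-.007,.088),(-.055,.097,.088),(.06,.097,.088),(.06,-.007,.088)]
ims=cv2.cvtColor(im,cv2.COLOR_RGB2BGR)
cv2.polylines(ims,[np.int32([wproj(mW,P(p,X)) for X in L])],True,(0,255,255),1)
cv2.circle(ims,tuple(np.int32(wproj(mW,P(p,(-.09,.045,.081))))),3,(0,0,255),-1)
cv2.imwrite('pics/w0o.png',ims)
E
```

```text
2.8 [ 0.46032218 -0.21014131  0.23970198] [-3.13472399e+00 -2.03771230e-01 -6.79287648e-04] [ 0.19994361 -0.37648812  1.34777235]
lid_lip [([275.5, 68.6], 0.81, np.int64(17724), ((277.5, 71.0), (142.0, 131.0), 90.0))]
tab_press [([277.6, 166.5], 0.69, np.int64(2202), ((278.5, 166.0), (56.0, 41.0), 90.0))]
```

View pics/w0o.png

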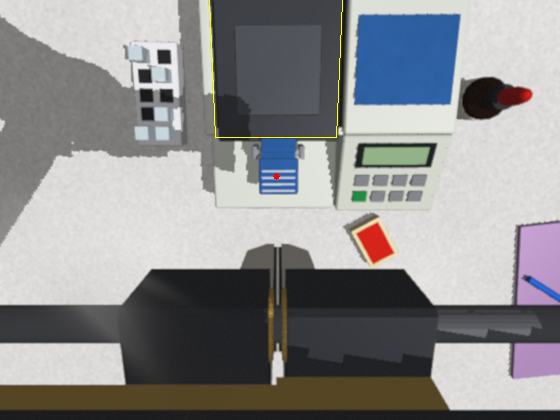

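The wrist view shows the tab paddle at columns 260–298 with its free end at row 194, and the lid's front edge at row 137, columns 215–341. Yaw 0.13 fits, so I'll correct the position with these points.

Run:
```python
from h import *
import pickle
from scipy.optimize import least_squares
mW,_=pickle.load(open('w0.pkl','rb'))
pt=[((-.104,.063,.08),(260,194)),((-.104,.027,.08),(298.5,194)),((-.055,.097,.088),(215.5,137)),((-.055,-.007,.088),(341,137))]
p=np.load('p.npy'); p[2]=.13
f=lambda q:np.concatenate([wproj(mW,P(q,X))-np.array(u) for X,u in pt])
r=least_squares(f,p,x_scale=[.01,.01,.1]); print(r.x,r.fun.round(1))
q=r.x; np.save('q.npy',q)
for z in(.1,.071): X=P(q,(-.09,.045,z)); print(X,rel(X,q[2]))
```

```text
[ 0.57069886 -0.24176181  0.13441118] [-0.8 -1.7 -0.1 -1.9  2.9  1.8 -2.1  1.2]
[ 0.47548032 -0.20922831  0.1       ] (array([ 14.8,   1.4, 139.7]), array([-0.01, -0.02, -0.19]))
[ 0.47548032 -0.20922831  0.071     ] (array([ 14.8,   1.4, 168.7]), array([-0.01, -0.02, -0.19]))
```

Request:
{"fn": "carry_out", "kwargs": {"rows": [[0.006,0,0.05,0,0,0],[0.013,0.001,0.1,0,0,0],[0.013,0.001,0.135,0,0,0],[0.013,0.001,0.146,0,0,0],[0.013,0.001,0.15,0,0,0],[0.013,0.001,0.15,0,0,0]]}}

```text
t: 3.7
tool_pos: [0.4743, -0.21, 0.0911]
orientation: [3.134, 0.205, 0.003]
force: [0.5, -1.3, 0.1]
opening: 0.0001
gripper_force: 0.0
```

Request:
{"fn": "carry_out", "kwargs": {"rows": [[0,0,0.006,0,0,0],[0,0,0.01,0,0,0],[0,0,0.012,0,0,0],[0,0,0.014,0,0,0],[0,0,0.0155,0,0,0],[0,0,0.0155,0,0,0],[0,0,0.0155,0,0,0]]}}

```text
t: 4.58
tool_pos: [0.4717, -0.2102, 0.075]
orientation: [3.134, 0.205, -0.005]
force: [-12.9, -0.2, 14.4]
opening: 0.0007
gripper_force: 8.8
```

Run:
```python
from h import *
s=robot.read_state(); print(s['t'],s['tool_pos'],s['force'])
a=snap('scene','s1.png')[180:330,130:300]; b=robot.read_camera('wrist')
cv2.imwrite('pics/c1.png',cv2.cvtColor(np.hstack([cv2.resize(a,(476,420)),b[:,120:440]]),cv2.COLOR_RGB2BGR))
```

```text
4.575 [ 0.47169625 -0.21019827  0.07497515] [-12.90493329  -0.18662216  14.44798448]
```

View pics/c1.png

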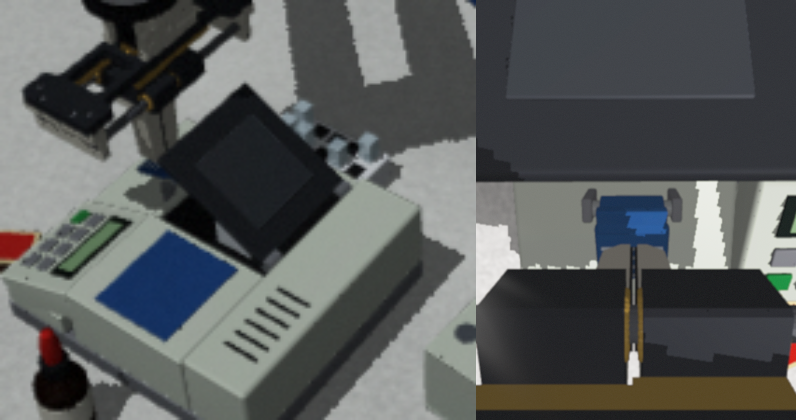

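The lid has sprung up: in the scene crop its lip is at about (165,160), with the tab still pressed under the fingers. I'll release the tab by rising and backing off slightly.

Request:
{"fn": "carry_out", "kwargs": {"rows": [[-0.001,0,-0.01,0,0,0],[-0.003,0,-0.022,0,0,0],[-0.005,0,-0.034,0,0,0],[-0.005,0,-0.034,0,0,0],[-0.005,0,-0.034,0,0,0]]}}

```text
t: 5.3
tool_pos: [0.4682, -0.2101, 0.1079]
orientation: [-3.135, -0.205, 0.0]
force: [0.2, -0.2, -0.4]
opening: 0.0003
gripper_force: 0.0
```

Run:
```python
from h import *
s=robot.read_state(); q=np.load('q.npy'); print(s['t'],s['force'])
for X in((-.07,.045,.108),(-.05,.045,.108)): print(rel(P(q,X),q[2]))
d=P(np.array([0,0,-q[2]]),s['tool_pos']-np.array([q[0],q[1],0])); 
c,si=np.cos(q[2]),np.sin(q[2]);v=s['tool_pos']-[q[0],q[1],0];print(c*v[0]+si*v[1],-si*v[0]+c*v[1],v[2])
```

```text
5.3 [ 0.21745139 -0.21842184 -0.42865313]
(array([27.4,  0. , -0.1]), array([-0.  ,  0.  , -0.21]))
(array([47.4, -0.1, -0.1]), array([-0.  ,  0.  , -0.21]))
-0.09735732654568578 0.04512297953794405 0.10789326511573927
```

Request:
{"fn": "carry_out", "kwargs": {"rows": [[0.02,0,0,0,0,0],[0.035,0,0,0,0,0],[0.043,0,-0.001,0,0,0],[0.049,0,-0.006,0,0,0],[0.055,0,-0.014,0,0,0],[0.06,0,-0.023,0,0,0],[0.066,0,-0.032,0,0,0],[0.072,0,-0.038,0,0,0],[0.078,0,-0.044,0,0,0],[0.084,0,-0.049,0,0,0],[0.089,0,-0.052,0,0,0],[0.094,0,-0.055,0,0,0]]}}

```text
t: 6.8
tool_pos: [0.5617, -0.1978, 0.1631]
orientation: [-3.135, -0.205, 0.0]
force: [0.1, -0.6, -0.3]
opening: 0.0002
gripper_force: 0.1
```

Run:
```python
from h import *
s=robot.read_state(); print(s['t'],s['tool_pos'],s['force'])
a=snap('scene','s2.png')[160:310,130:300]; b=robot.read_camera('wrist')
cv2.imwrite('pics/c2.png',cv2.cvtColor(np.hstack([cv2.resize(a,(476,420)),b[:,120:440]]),cv2.COLOR_RGB2BGR))
```

```text
6.8 [ 0.56172114 -0.19782545  0.1631029 ] [ 0.10279788 -0.63978295 -0.25425611]
```

View pics/c2.png

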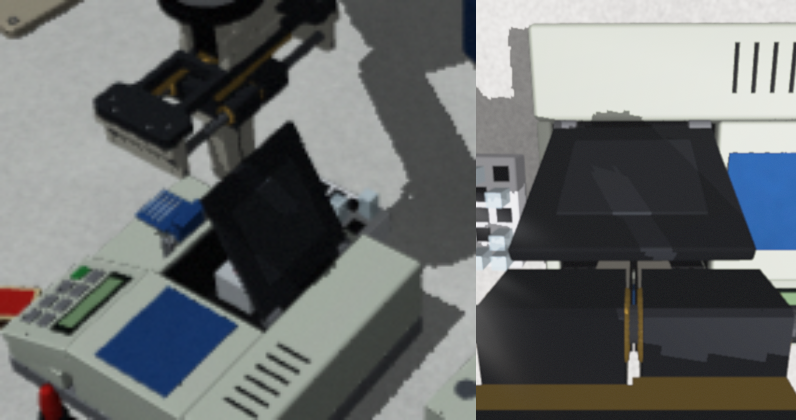

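The lid rests on the finger at roughly 1 rad and is following it, and the tab has sprung back. I'll push it on past upright.

Request:
{"fn": "carry_out", "kwargs": {"rows": [[0.006,0,-0.003,0,0,0],[0.013,0,-0.006,0,0,0],[0.02,0,-0.008,0,0,0],[0.026,0,-0.01,0,0,0],[0.032,0,-0.011,0,0,0],[0.038,0,-0.012,0,0,0],[0.044,0,-0.013,0,0,0],[0.05,0,-0.013,0,0,0],[0.056,0,-0.013,0,0,0],[0.062,0,-0.013,0,0,0],[0.068,0,-0.013,0,0,0],[0.073,0,-0.013,0,0,0]]}}

```text
t: 8.4
tool_pos: [0.6342, -0.1883, 0.176]
orientation: [-3.135, -0.205, 0.0]
force: [0.6, -0.3, -0.0]
opening: 0.0008
gripper_force: 0.0
```

Run:
```python
from h import *
s=robot.read_state(); print(s['t'],s['tool_pos'],s['force'])
a=snap('scene','s3.png')[150:300,130:300]; b=robot.read_camera('wrist')
cv2.imwrite('pics/c3.png',cv2.cvtColor(np.hstack([cv2.resize(a,(476,420)),b[:,120:440]]),cv2.COLOR_RGB2BGR))
```

```text
8.4 [ 0.63420208 -0.18834978  0.17601831] [ 0.6440174  -0.25069394 -0.04229366]
```

View pics/c3.png

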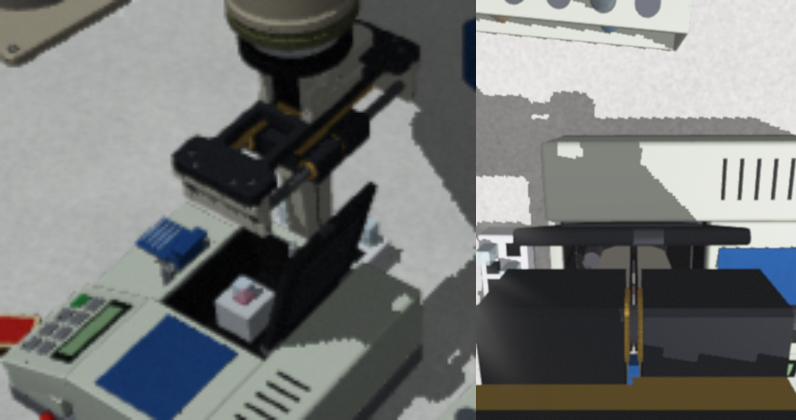

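The lid is past upright and leaning back, and the cuvette stands in its holder. I'll back off and check.

Request:
{"fn": "carry_out", "kwargs": {"rows": [[0.003,0,0,0,0,0],[0.003,0,0,0,0,0],[-0.02,0,0,0,0,0],[-0.06,0,-0.02,0,0,0],[-0.11,0,-0.05,0,0,0],[-0.16,0,-0.08,0,0,0],[-0.2,0,-0.1,0,0,0],[-0.2,0,-0.1,0,0,0],[-0.2,0,-0.1,0,0,0]]}}

```text
t: 9.62
tool_pos: [0.4359, -0.2145, 0.276]
orientation: [3.135, 0.205, 0.001]
force: [-0.6, -0.3, 0.2]
opening: 0.0003
gripper_force: 0.0
```

Run:
```python
from h import *
s=robot.read_state(); print(s['t'],s['tool_pos'],s['force'])
a=snap('scene','s4.png')[150:300,110:320]; b=snap('top','t4.png')[100:310,280:470]
cv2.imwrite('pics/c4.png',cv2.cvtColor(np.hstack([cv2.resize(a,(420,300)),cv2.resize(b,(271,300))]),cv2.COLOR_RGB2BGR))
for n in('dropper','cuvette_rack','matchbox','tube_rack'): print(n,[(o['pixel'],o['conf']) for o in robot.outline_of('top',n)[:1]])
q=np.load('q.npy')
for th in(1.57,1.85): print([np.round((proj('scene',P(q,(.06-.115*np.cos(th),y,.084+.115*np.sin(th))))-[110,150])*2) for y in(-.007,.097)])
```

```text
9.625 [ 0.43586463 -0.21448478  0.27597877] [-0.57935637 -0.30828582  0.15082902]
dropper [([439.7, 210.9], 0.55)]
cuvette_rack [([313.0, 227.1], 0.76)]
matchbox []
tube_rack [([315.9, 121.7], 0.72)]
[array([222., 175.]), array([285., 115.])]
[array([247., 191.]), array([310., 130.])]
```

View pics/c4.png

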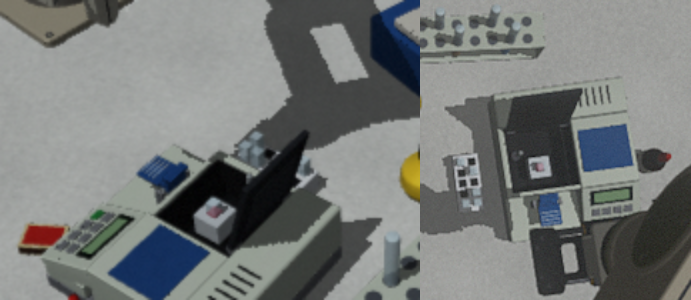

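The lid's far front corner is at (310,130), where my projection puts it for 1.85 rad. The cuvette is still in its holder, the other things haven't moved, and the arm is clear.

```bash
python3 -c "
from plant import robot
print(robot.close_job())"
```

```text
the job is handed in; nothing more can be done
None
```

I pressed the tab, the lid sprang up, and I pushed it back until it leaned open on its stop at about 1.85 rad; the cuvette stayed in its holder, nothing else looked moved, and the job is handed in at about 10 s.

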